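# Pin the hull pad, then hold the pylon foot holes-up for gluing

## Robot

A 6-joint arm with a two-finger parallel gripper is mounted at the origin on the work surface. World frame = base frame: x ahead of the robot, y to its left, z up, the work surface at z = 0. Lengths are in m, angles in rad, forces in N, time in s.
With the tool pointing down it reaches from about 0.25 to 0.8 m from the base axis. Payload 3.9 kg.
Tool frame: the origin (TCP) lies at the centre of the arm's flange, where the gripper is bolted on; the fingertips stand 173 mm ahead of it and the grasp point (between the pads) lies 155 mm ahead of it; z points along the fingers, y is the line along which they close (so a half turn about z gives the same grasp; the last joint's range is limited). The gripper opens to 85 mm and grips with 20 to 120 N. Pads are 22 mm wide; open, the fingers measure 114 mm over their backs; the gripper's body (76 mm by 85 mm) begins 54 mm behind the grasp point. The pads swing forward as they close: fully open they stand 13 mm farther back than shut.
Start: joints at [1.17, 0.26, -0.138, 1.173, 0, 1.571], TCP at [0.205, 0.483, 0.405] pointing down, gripper open.
Joint ranges: [-2.78, 2.78], [-0.83, 1.72], [-1.28, 1.37], [-1.9, 2.12], [-1.57, 1.48], [-3.14, 3.14]. Speed limits (rad/s): [2.57, 2.57, 3.14, 3.14, 3.14, 3.14].

## Interface

Orientations are given as a unit quaternion [x, y, z, w].
In Python, from bench import arm, get_image gives the robot as it stands. Calls block until the motion is done:
- arm.reach(position, orientation): joint-space move of the TCP to a pose.
- arm.servo_line(position, speed=0.15, rot=None): straight line of the TCP; rot=None keeps the orientation; speed is the mean speed in m/s.
- arm.move_joints(angles): joint-space move.
- arm.move_gripper(opening, grasp_force=None): finger opening in m; grasp_force is the grip in N (None keeps the last); returns when the fingers have stopped.
- arm.hold(seconds).
- arm.solve_ik(position, orientation): joint angles nearest the present ones, or None.
- get_image(name): name is "side" or "top" or "wrist"; returns a dict with "image" (400x640x3 uint8, blue, green, red), "depth" (400x640 float32, m along the optical axis (not along the pixel's ray), 0 where there is no reading), "fx", "fy", "cx", "cy" (pixels), "rvec" (rotation vector, rad) and "tvec" (3), from world to camera coordinates, as OpenCV has them; the wrist camera has in their place "tool_from_camera" (4x4, takes a point from camera to tool coordinates, whose origin is the TCP and whose axes are the flange's). Camera axes: x right, y down, z forward; pixel columns grow to the right and rows downward; lengths in m; the calibration is good to about 2 mm. A picture is of the moment at which its call begins: read the wrist's pose just before it.
A pose or a line that the arm cannot do raises arm.PlanningError and nothing moves.
- arm.job_done(): hands the job in; it is judged then, once.
Readings, each from a call of its own:
- arm.read_time(): time.
- arm.read_q(): joint angles.
- arm.read_joint_vel(): joint speeds.
- arm.read_joint_efforts(): joint torques, N m.
- arm.read_ee_pos(): TCP position.
- arm.read_orientation(): TCP orientation.
- arm.read_contact_force(): force on the tool from outside, world axes, zero at the start.
- arm.read_wrist_torque(): the same for the moment, N m.
- arm.read_width(): finger opening in m.
- arm.read_finger_force(): force on a finger pad.
Only numpy, scipy, OpenCV 4.12 (cv2) and the standard library are available. Lean on these libraries where they do the work, as an engineer would, in place of code of your own. Each camera call takes 0.05 s, during which the arm holds its last target. There are 200 camera calls.

## Task

On the model-maker's board, first take the two brass dowels from the wooden stand and drop them one by one, fully home, into the two sockets of the grey saucer hull. Then pick up the grey resin pylon foot, whose two blind holes are hidden underneath, turn it right over and finish while still holding it in the gripper, level and still with the holes facing straight up, well clear of everything (lowest point at least 5 cm above the board, 10 cm is comfortable), ready for glue to be dripped in. Leave the other things on the bench as they are.

Things in the scene. Friction and masses are not known exactly. Their poses are not given: they have to be found in the camera images.
- board: fixed plywood work board, 9 mm thick, under all the other things; its top is 9 mm above the work surface. Origin under its centre
- hull: fixed grey saucer-shaped hull, 230 mm across, 15 mm thick, with a raised pad 72 (x) x 44 mm at its centre, top 35 mm above the board, inside a low octagonal rim (128 mm across, 20 mm high). Two sockets 12 mm wide, 16 mm deep, mouths chamfered 1.5 mm, are bored in the pad 30 mm apart along the hull's x axis. Origin under its centre, on the board, z up
- socket_a (a point): centre of the mouth of the socket at -x of the hull's centre, at the pad's top face; the bore runs straight down
- socket_b (a point): centre of the mouth of the socket at +x of the hull's centre, likewise
- stand: fixed wooden pin stand, 44 (x) x 120 (y) x 30 (z) mm, with three vertical holes 11.5 mm in diameter and 16 mm deep in a row along its y axis, at -38, 0 and +38 mm; two hold the dowels and one the countersink bit. Origin under its centre on the board
- dowel_a: plain brass dowel, diameter 10 mm, length 48 mm, flat chamfered ends, standing loose in a hole of the stand with 32 mm showing. Origin at the centre of its lower end, z along it, upwards
- dowel_b: the other dowel, the same; either dowel may go into either socket
- foot: grey resin pylon foot, block 54 (x) x 40 (y) x 44 (z) mm, flat sides, 0.1 to 0.2 kg. Its underside, hidden on the board, has two blind holes, 12 mm wide, 34 mm deep, at x -15 and +15; the closed top carries a root 34 x 14 mm, 8 mm high (52 mm overall). Origin at the centre of the holed face, z towards the root: up at the start, down at the end. It stands steadily on any side, so may be regripped
- foot_holes (a point): centre of the foot's holed face, between the two blind holes
- foot_root (a point): centre of the outer face of the pylon root, 52 mm from the holed face: the foot's lowest point when it is held holes-up
- glue: bystander: white glue bottle, diameter 36 mm, 106 mm tall with its blue taper nozzle, standing; origin under its centre
- activator: bystander: white squat bottle, diameter 42 mm, 96 mm tall, standing; origin under its centre
- sander: bystander: cork-topped sanding block 60 x 36 x 16 mm lying flat; origin under its centre
- blank: bystander: undrilled resin offcut 80 x 30 x 22 mm lying flat; origin under its centre
- cup: bystander: red open cup, diameter 68 mm, 50 mm tall, standing; origin under its centre
- pliers: bystander: small pliers lying flat, about 160 mm long, 12 mm high; origin under the pivot, x towards the jaws
- knife: bystander: slim hobby knife lying flat, 130 mm long, 8 mm high; origin under its handle, x towards the blade
- countersink: bystander: steel countersink bit in one of the stand's three holes: 10 mm shank, pointed conical head 18 mm wide, 41 mm long; origin at the shank's lower end, z up
Mind the look-alikes: they are no part of the job. What is shaped like the foot but orange is not meant.

How it is judged:
By the outcome, as a careful person would: the job done as asked, in the order asked, and still so for the second after the job is handed in, while the arm keeps its last pose, push and grip.
It also fails if it takes over 72 s, if anything falls off the work surface, if the arm or the gripper's body presses on something with over 40 N, if the wrist force passes 120 N, or if a joint passes its speed limit or range.

## Working session

There is one attempt and no reset: what is moved stays moved. The work goes in short steps, each a Python script; the robot and the scene stay as the last script left them, time stands still between calls to the robot, and variables do not carry over. Pictures are saved under pics/ and viewed, at most 10 in all, crops included, and the job is handed in when it is done.

```bash
ls; mkdir -p pics; cat > h.py <<'E'
import numpy as np, cv2
from scipy.spatial.transform import Rotation as R
from bench import arm, get_image
def cloud(name):
    p=arm.read_ee_pos(); q=arm.read_orientation()
    d=get_image(name); Z=d["depth"]; v,u=np.mgrid[:400,:640]
    P=np.stack([(u-d["cx"])/d["fx"]*Z,(v-d["cy"])/d["fy"]*Z,Z],-1)
    if "rvec" in d:
        Rm=cv2.Rodrigues(np.array(d["rvec"],float))[0]; W=(P-np.array(d["tvec"]).ravel())@Rm
    else:
        T=np.array(d["tool_from_camera"]); W=(P@T[:3,:3].T+T[:3,3])@R.from_quat(q).as_matrix().T+np.array(p)
    W[Z==0]=np.nan
    return d["image"],W
E
python3 - <<'E'
from h import *
for n in("top","side"):
    im,W=cloud(n); cv2.imwrite(f"pics/{n}0.png",im); np.save(f"{n}0.npy",W)
    print(n,W[200,320],np.nanmin(W[...,2]),np.isnan(W[...,0]).mean())
E
```

```text
pics
top [ 0.46964046 -0.05589299  0.01494326] -0.7757931818132522 0.00383984375
side [ 0.49562423 -0.12855769  0.00372988] -0.776111218178308 0.00386328125
```

View pics/top0.png

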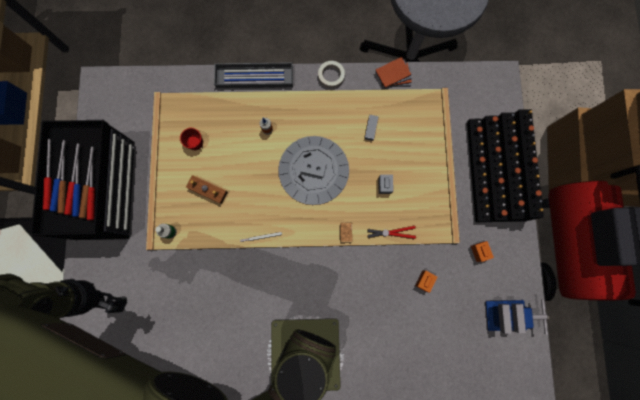

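View pics/side0.png

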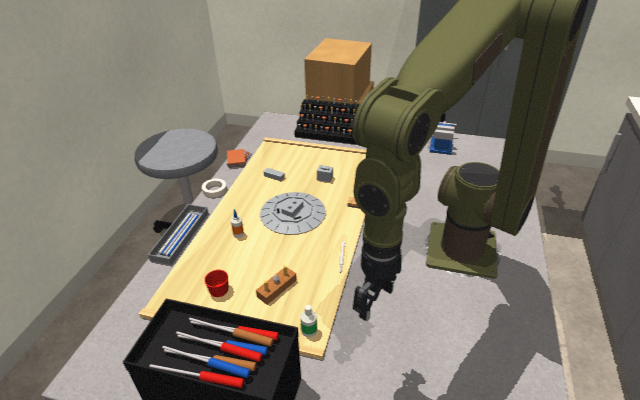

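Top view: stand at (207,190) with three pins, hull at (314,170), grey foot at (386,184); orange look-alikes are off the board at (427,281) and (483,252). The side view agrees.

```bash
python3 - <<'E'
from h import *
W=np.load("top0.npy")
for n,(u,v) in dict(stand=(207,190),hull=(314,170),foot=(386,184),act=(166,231),cup=(191,140),board=(230,170),sander=(345,232),blank=(371,127),glue=(265,125)).items(): print(n,W[v,u].round(4))
print(arm.read_orientation(),arm.read_time())
d=get_image("wrist");print(np.array(d["tool_from_camera"]).round(3),d["fx"])
s=W[190,207]; 
q=[1,0,0,0]; T=np.array(d["tool_from_camera"])
off=R.from_quat(q).as_matrix()@T[:3,3]; print(off)
arm.reach([s[0]-off[0],s[1]-off[1],0.33],q); arm.hold(.2)
im,W=cloud("wrist");cv2.imwrite("pics/w1.png",im);np.save("w1.npy",W)
print(arm.read_time(),arm.read_q())
E
```

```text
stand [0.5047 0.2977 0.038 ]
hull [ 0.5613 -0.0388  0.0437]
foot [ 0.5074 -0.2609  0.0648]
act [0.3749 0.4055 0.0764]
cup [0.6767 0.3607 0.0138]
board [0.5751 0.2334 0.0085]
sander [ 0.3647 -0.1318  0.0271]
blank [ 0.7061 -0.2273  0.0269]
glue [0.7008 0.1116 0.0762]
[ 1.99070082e-01  9.79984842e-01 -8.80908456e-04 -1.87770180e-04] 0.1
[[ 0.001 -0.956 -0.292  0.076]
 [ 1.     0.001 -0.001  0.001]
 [ 0.001 -0.292  0.956  0.031]
 [ 0.     0.     0.     1.   ]] 341.5373124338082
[ 0.07586452 -0.00084189 -0.0308565 ]
3.8167 [ 6.08271332e-01  2.99290928e-01 -2.84918248e-01  9.86587640e-01
 -1.18466098e-07 -2.53345600e+00]
```

View pics/w1.png

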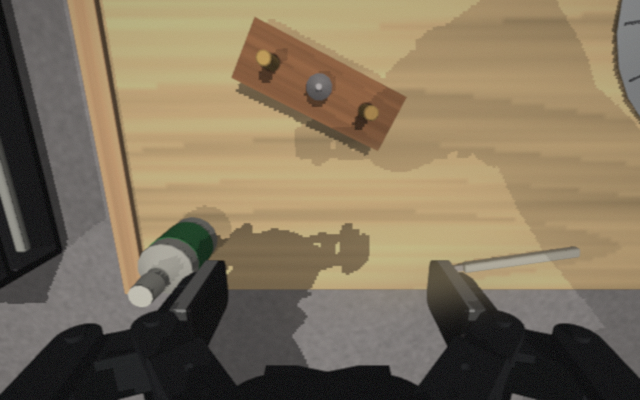

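The wrist view shows the dowels at the two ends of the stand, (264,57) and (372,112), with the countersink in the middle at (319,87).

```bash
python3 - <<'E'
from h import *
W=np.load("w1.npy"); im=cv2.imread("pics/w1.png")
for u,v in((264,57),(319,87),(372,112)):
    B=W[v-16:v+17,u-16:u+17]; m=(B[...,2]>0.055)&(B[...,2]<.085)
    z=np.median(B[m][:,2]); t=m&(abs(B[...,2]-z)<.004)
    c,r=cv2.minEnclosingCircle(B[t][:,:2].astype(np.float32)*1000)
    print((u,v),m.sum(),z,B[t].mean(0).round(4),np.round(c,1),round(r,1))
reg=W[:170,220:420].reshape(-1,3); s=reg[(reg[:,2]>.034)&(reg[:,2]<.044)]
print(len(s),cv2.minAreaRect((s[:,:2]*1000).astype(np.float32)),np.median(s[:,2]))
# hull from top
W=np.load("top0.npy"); reg=W[130:210,270:360].reshape(-1,3); s=reg[(reg[:,2]>.038)&(reg[:,2]<.05)]
print(len(s),cv2.minAreaRect((s[:,:2]*1000).astype(np.float32)),np.median(s[:,2]))
b=reg[(reg[:,2]>.02)&(reg[:,2]<.027)];print(cv2.minEnclosingCircle((b[:,:2]*1000).astype(np.float32)))
reg=W[170:200,374:400].reshape(-1,3); s=reg[(reg[:,2]>.045)]
print(len(s),cv2.minAreaRect((s[:,:2]*1000).astype(np.float32)),np.percentile(s[:,2],[10,50,90]))
E
```

```text
(264, 57) 266 0.07037594683859419 [0.525  0.3389 0.0705] [525.2 339.3] 5.1
(319, 87) 465 0.058592961211329786 [0.5085 0.3049 0.0582] [508.6 305.1] 8.6
(372, 112) 215 0.0706024615872618 [0.4921 0.2711 0.0707] [492. 271.] 4.9
9487 ((508.77606201171875, 305.0035400390625), (120.5344009399414, 44.03702163696289), 63.989601135253906) 0.038933505842412564
293 ((570.4959106445312, -35.96030044555664), (71.58275604248047, 46.78788757324219), 75.06233215332031) 0.044088010499336784
((568.947021484375, -35.50752639770508), 106.09662628173828)
225 ((514.544677734375, -263.3141784667969), (39.75944519042969, 55.41994094848633), 85.68484497070312) [0.05012775 0.05403117 0.0607904 ]
```

```bash
cat >> h.py <<'E'
def Q(yaw): return (R.from_euler("z",yaw,degrees=True)*R.from_euler("x",180,degrees=True)).as_quat()
def st(s=""): print(s,"t",round(arm.read_time(),2),"p",np.round(arm.read_ee_pos(),4),"w",round(arm.read_width(),4),"ff",np.round(arm.read_finger_force(),1),"F",np.round(arm.read_contact_force(),1))
E
python3 - <<'E'
from h import *
q=Q(-116); x,y=.4921,.2711
arm.move_gripper(.04,40)
arm.reach([x,y,.30],q); st()
arm.servo_line([x,y,.217],.1); st("down")
arm.move_gripper(0,40); st("grip")
arm.servo_line([x,y,.30],.1); st("up")
arm.reach([.5705,-.036,.33],Q(-105)); arm.hold(.2); st("hull")
im,W=cloud("wrist");cv2.imwrite("pics/w2.png",im);np.save("w2.npy",W)
print(arm.read_q())
E
```

```text
t 6.0 p [0.4921 0.2711 0.3   ] w 0.0399 ff 0.0 F [ 0.1 -0.1  0.4]
down t 6.98 p [0.4924 0.2713 0.2176] w 0.0402 ff 0.0 F [ 0.  -0.2 -0.1]
grip t 7.38 p [0.4924 0.2713 0.2177] w 0.0073 ff 39.0 F [-0.7 -0.1  3.7]
up t 8.36 p [0.4917 0.2709 0.2993] w 0.0074 ff 39.0 F [-0.8 -0.6 -0.3]
hull t 9.77 p [ 0.5705 -0.0348  0.3298] w 0.0072 ff 39.0 F [0.2 0.2 0.3]
[-6.11095707e-02  3.79083524e-01 -1.63502535e-01  1.02850420e+00
  1.01189600e-04 -1.37186808e+00]
```

View pics/w2.png

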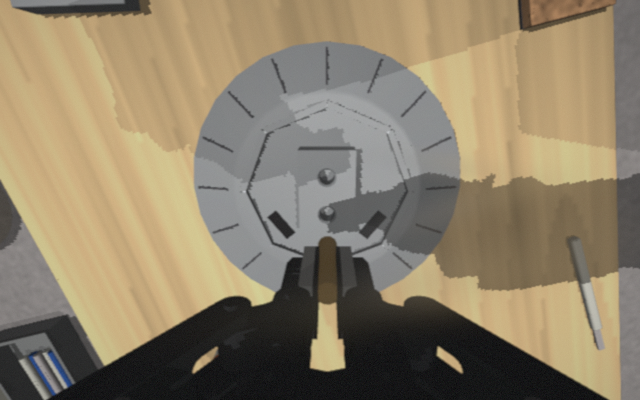

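The wrist view shows the two socket mouths at (327,177) and (327,214), and the held dowel at (327,240–300), vertical in the fingers.

```bash
cat >> h.py <<'E'
def plane_pts(d,p,q,z):
    v,u=np.mgrid[:400,:640]; T=np.array(d["tool_from_camera"]); Rw=R.from_quat(q).as_matrix()
    D=np.stack([(u-d["cx"])/d["fx"],(v-d["cy"])/d["fy"],np.ones(u.shape)],-1)@T[:3,:3].T@Rw.T
    o=Rw@T[:3,3]+np.array(p); return o+D*((z-o[2])/D[...,2])[...,None]
E
python3 - <<'E'
from h import *
W=np.load("w2.npy"); im=cv2.imread("pics/w2.png"); p=arm.read_ee_pos(); q=arm.read_orientation(); d=get_image("wrist")
reg=W[135:235,280:375]; top=(abs(reg[...,2]-.044)<.004); print("plane z",np.median(reg[top][:,2]))
print(cv2.minAreaRect((reg[top][:,:2]*1000).astype(np.float32)))
P=plane_pts(d,p,q,float(np.median(reg[top][:,2])))
hole=np.uint8(reg[...,2]<np.median(reg[top][:,2])-.0012)
n,l,s,c=cv2.connectedComponentsWithStats(hole)
C=[]
for i in range(1,n):
    if s[i,4]>30:
        pts=P[135:235,280:375][l==i][:,:2]*1000; ce,r=cv2.minEnclosingCircle(pts.astype(np.float32))
        print(s[i],c[i]+[280,135],pts.mean(0).round(1),np.round(ce,1),round(r,1))
Rw=R.from_quat(q).as_matrix(); T=(W-np.array(p))@Rw
t=T[230:310,305:350].reshape(-1,3); t=t[(abs(t[:,1])<.012)&(abs(t[:,0])<.015)]
for z0 in np.arange(.16,.2,.005):
    b=t[abs(t[:,2]-z0)<.0025]
    if len(b)>5: print(round(z0,3),len(b),"xmax",np.percentile(b[:,0],95).round(4),"y",np.percentile(b[:,1],[3,97]).round(4))
print("zmax",np.percentile(t[:,2],[90,99]))
print(R.from_quat(q).as_euler("xyz",degrees=True))
E
```

```text
plane z 0.043784225243756636
((568.932373046875, -35.9222412109375), (68.54801177978516, 44.094390869140625), 75.21907806396484)
[   0    0   95  100 4675] [327.12427807 177.32620321] [565.6 -47.9] [567.8 -40.1] 53.5
[ 38  34  19  17 214] [326.86448598 177.12149533] [565.6 -48.8] [565.5 -48.3] 7.0
[ 39  72  17  16 193] [326.98445596 213.99481865] [573.2 -19.9] [573.4 -19.5] 7.1
0.16 248 xmax 0.0104 y [-0.0074  0.01  ]
0.165 256 xmax 0.0104 y [-0.0076  0.0103]
0.17 164 xmax 0.0103 y [-0.0076  0.0102]
0.175 74 xmax 0.0052 y [-0.0019  0.005 ]
0.18 72 xmax 0.0052 y [-0.002   0.0051]
0.185 65 xmax 0.005 y [-0.0021  0.0052]
0.19 69 xmax 0.0051 y [-0.0028  0.0058]
0.195 21 xmax 0.0049 y [-0.0025  0.0056]
zmax [0.17307833 0.19186782]
[ 1.79982346e+02  2.35534608e-03 -1.04899070e+02]
```

```bash
cat >> h.py <<'E'
def goto(t,q=None,speed=.08):
    "servo with one correction of steady error"
    t=np.array(t,float); arm.servo_line(t,speed); arm.hold(.15)
    e=t-np.array(arm.read_ee_pos()); arm.servo_line(t+e,.05); arm.hold(.1); return e
def look(name):
    p=arm.read_ee_pos(); q=arm.read_orientation(); d=get_image("wrist"); cv2.imwrite(f"pics/{name}.png",d["image"])
    Z=d["depth"]; v,u=np.mgrid[:400,:640]; T=np.array(d["tool_from_camera"])
    C=np.stack([(u-d["cx"])/d["fx"]*Z,(v-d["cy"])/d["fy"]*Z,Z],-1)@T[:3,:3].T+T[:3,3]
    W=C@R.from_quat(q).as_matrix().T+np.array(p); np.savez(name,C=C,W=W,p=p,q=q); return d,C,W,p,q
E
python3 - <<'E'
from h import *
arm.servo_line([.5746,-.0201,.245],.12); e=goto([.5746,-.0201,.245]); print(e); st()
d,C,W,p,q=look("w3")
im=cv2.resize(d["image"][180:330,220:430],None,fx=3,fy=3); cv2.imwrite("pics/w3c.png",im)
t=C[(abs(C[...,0])<.015)&(abs(C[...,1])<.015)]
for z0 in(.165,.18,.185,.19):
    b=t[abs(t[:,2]-z0)<.0025]; print(z0,len(b),np.percentile(b[:,0],95).round(4),np.percentile(b[:,1],[3,97]).round(4))
E
```

```text
[-6.94329870e-05  7.39491977e-05 -3.50695199e-04]
 t 11.49 p [ 0.5745 -0.02    0.2446] w 0.0073 ff 39.0 F [ 0.1 -1.1  0.7]
0.165 357 0.0105 [-0.0137  0.0141]
0.18 72 0.0052 [-0.0021  0.0051]
0.185 67 0.0052 [-0.0021  0.0052]
0.19 69 0.0052 [-0.0027  0.0058]
```

View pics/w3c.png

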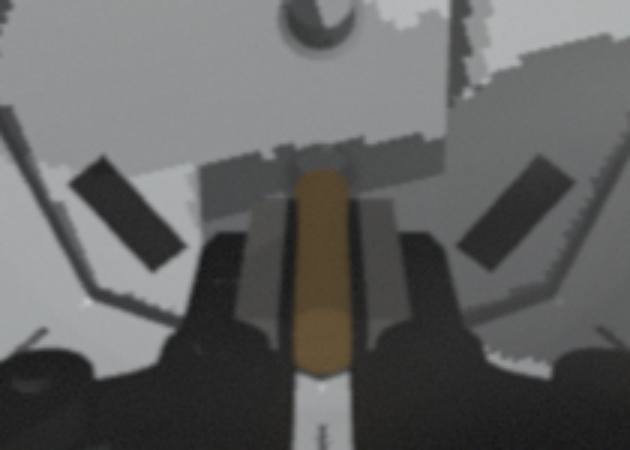

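The crop shows the held dowel over the near socket, its tip at crop (321,175), and the far socket at crop (317,15). I'll measure the far socket's offset in the same frame.

```bash
python3 - <<'E'
from h import *
f=np.load("w3.npz");C,W,p,q=f["C"],f["W"],f["p"],f["q"]; d=get_image("wrist")
s=(slice(165,225),slice(290,365)); z0=np.median(W[s][...,2]); print("z",z0)
P=(plane_pts(d,p,q,float(z0))-p)@R.from_quat(q).as_matrix()
hole=np.uint8(W[s][...,2]<z0-.0015); n,l,S,c=cv2.connectedComponentsWithStats(hole)
for i in range(1,n):
    if 60<S[i,4]<800:
        pts=P[s][l==i][:,:2]*1000; ce,r=cv2.minEnclosingCircle(pts.astype(np.float32)); print(S[i],c[i]+[290,165],pts.mean(0).round(2),np.round(ce,2),round(r,2))
E
```

```text
z 0.04378248975891738
[ 25   8  24  25 431] [326.85382831 185.0649652 ] [30.07  1.17] [29.97  0.8 ] 6.65
```

```bash
cat >> h.py <<'E'
def insert(x,y,zhome,z0):
    z=z0
    while z>zhome-.0021:
        z-=.002; arm.servo_line([x,y,z],.05); F=np.array(arm.read_contact_force()); 
        if np.linalg.norm(F)>8: st(f"z={z:.4f}")
        if abs(F[2])>20 : break
    st("end"); return z
E
python3 - <<'E'
from h import *
goto([.5750,-.0203,.240]); st()
insert(.5750,-.0203,.2227,.240)
E
```

```text
t 12.34 p [ 0.575  -0.0203  0.2401] w 0.0075 ff 39.0 F [-0.1  0.4 -0.2]
z=0.2200 t 14.84 p [ 0.5753 -0.0203  0.2224] w 0.0077 ff 40.9 F [-4.6  0.7 16.7]
end t 14.84 p [ 0.5753 -0.0203  0.2224] w 0.0077 ff 40.9 F [-4.6  0.7 16.7]
```

```bash
python3 - <<'E'
from h import *
arm.move_gripper(.03,40); arm.hold(.1)
x,y,_=arm.read_ee_pos(); arm.servo_line([.575,-.0203,.31],.15); st("rel")
d,C,W,p,q=look("w4"); cv2.imwrite("pics/w4c.png",d["image"][150:400,200:450])
x,y=.5251,.3391
arm.reach([x,y,.30],Q(-116)); st()
goto([x,y,.2177],speed=.1); st("down")
arm.move_gripper(0,40); st("grip")
arm.servo_line([x,y,.30],.15); st("up")
arm.reach([.5671,-.049,.30],Q(-105)); e=goto([.5671,-.049,.245],speed=.12); st("hover")
d,C,W,p,q=look("w5")
t=C[(abs(C[...,0])<.015)&(abs(C[...,1])<.015)]
for z0 in(.165,.18,.185,.19,.194):
    b=t[abs(t[:,2]-z0)<.0025]; print(z0,len(b),np.percentile(b[:,0],95).round(4),np.percentile(b[:,1],[3,97]).round(4))
cv2.imwrite("pics/w45.png",np.vstack([cv2.imread("pics/w4.png")[150:400],d["image"][100:400]]))
E
```

```text
rel t 16.04 p [ 0.5746 -0.0203  0.3093] w 0.0297 ff 0.0 F [-0.1 -0.4 -1.1]
 t 17.45 p [0.5254 0.3382 0.2998] w 0.0298 ff 0.0 F [ 0.6 -0.7 -0.3]
down t 18.93 p [0.5247 0.3389 0.2168] w 0.0305 ff 0.0 F [-0.7 -0.4  0.1]
grip t 19.24 p [0.5249 0.3388 0.2169] w 0.0076 ff 38.9 F [ 0.6 -0.4  0.4]
up t 19.95 p [0.5247 0.3389 0.2993] w 0.0078 ff 39.1 F [ 0.2 -0.2 -0.4]
hover t 22.51 p [ 0.5665 -0.0492  0.2441] w 0.0079 ff 39.1 F [ 0.2 -0.4  0.9]
0.165 345 0.0105 [-0.0138  0.0141]
0.18 74 0.004 [-0.002   0.0051]
0.185 64 0.0038 [-0.0022  0.0052]
0.19 63 0.004 [-0.0023  0.0053]
0.194 26 0.0038 [-0.0025  0.0055]
```

View pics/w45.png

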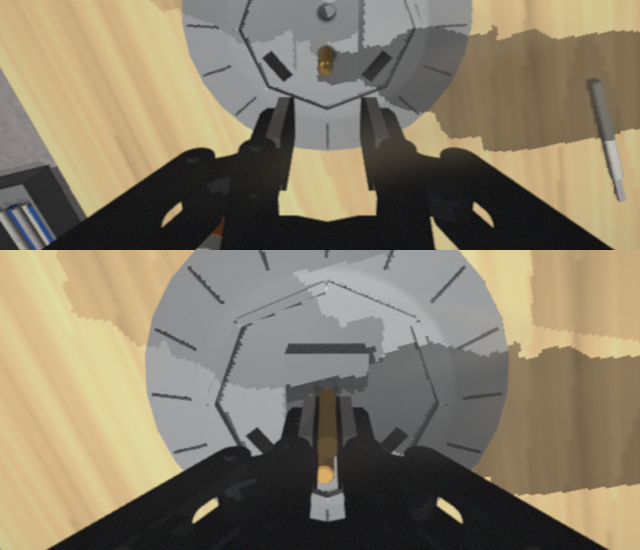

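Top half: the first dowel is seated in its socket at (326,60). Bottom half: the second dowel is in hand at (327,400–480), about 1.2 mm off along tool x. I'll compensate for that and insert.

```bash
python3 - <<'E'
from h import *
x,y=.5667,-.0505
goto([x,y,.240]); st()
insert(x,y,.2219,.240)
E
```

```text
t 23.31 p [ 0.5667 -0.0505  0.2401] w 0.0077 ff 39.1 F [ 0.1  0.7 -0.7]
z=0.2200 t 25.81 p [ 0.5668 -0.0505  0.2217] w 0.0074 ff 40.3 F [-2.7  0.6 11. ]
z=0.2180 t 26.06 p [ 0.5668 -0.0505  0.2215] w 0.0077 ff 41.7 F [-6.3  0.2 22.3]
end t 26.06 p [ 0.5668 -0.0505  0.2215] w 0.0077 ff 41.7 F [-6.3  0.2 22.3]
```

```bash
cat >> h.py <<'E'
def Ri(phi,d):
    c,s=np.cos,np.sin
    z=np.array([c(d)*c(phi),c(d)*s(phi),-s(d)]); x=np.array([s(d)*c(phi),s(d)*s(phi),c(d)])
    return R.from_matrix(np.stack([x,np.cross(z,x),z],1))
def flip(Rot,phi,dl): return R.from_euler("z",dl)*R.from_rotvec(np.pi*np.array([np.cos(phi),np.sin(phi),0]))*Rot
E
python3 - <<'E'
from h import *
arm.move_gripper(.03,40); arm.hold(.1)
arm.servo_line([.5667,-.0505,.31],.15); st("rel")
d,C,W,p,q=look("w6")
for a in((.5747,-.0206),(.5669,-.0496)):
    m=np.hypot(W[...,0]-a[0],W[...,1]-a[1])<.009; zz=W[m][:,2]; print("dowel top",len(zz),np.percentile(zz,[50,90,98]).round(4))
arm.reach([.47,-.265,.36],Q(0)); arm.hold(.15)
d,C,W,p,q=look("w7"); st()
m=(W[...,2]>.030)&(np.hypot(W[...,0]-.514,W[...,1]+.263)<.06); s=W[m]
print("foot",m.sum(),"rect all",cv2.minAreaRect((s[:,:2]*1000).astype(np.float32)))
t=s[abs(s[:,2]-.053)<.003]; print("top",cv2.minAreaRect((t[:,:2]*1000).astype(np.float32)),np.median(t[:,2]))
t=s[s[:,2]>.0585]; print("root",len(t),cv2.minAreaRect((t[:,:2]*1000).astype(np.float32)),np.median(t[:,2]))
for dd in(25,35,45):
  for ph in(-5,-25,-94,-60):
    Rt=Ri(np.radians(ph),np.radians(dd)); g=np.array([.5145,-.263,.039]); a=Rt.apply([0,0,1])
    print(dd,ph,[None if k is None else np.round(k,2) for k in(arm.solve_ik(g-.155*a,Rt.as_quat()),arm.solve_ik(g+[0,0,.1]-.155*a,Rt.as_quat()))], 
     [ (dl,z,np.round(k,2)) for dl in(0,-20) for z in(.3,.4) for F in[flip(Rt,np.radians(ph),np.radians(dl))] for k in[arm.solve_ik(np.array([.5,-.2,z])-.155*F.apply([0,0,1]),F.as_quat())] if k is not None])
E
```

```text
rel t 27.27 p [ 0.5663 -0.0505  0.3092] w 0.03 ff 0.0 F [-0.4 -0.1 -0. ]
dowel top 629 [0.0567 0.0758 0.0765]
dowel top 614 [0.0566 0.0758 0.0765]
 t 30.88 p [ 0.4701 -0.2649  0.36  ] w 0.0297 ff 0.0 F [0.1 1.1 0.9]
foot 35258 rect all ((494.78582763671875, -269.6126403808594), (89.91981506347656, 91.63252258300781), 62.2410888671875)
top ((513.444580078125, -262.2197265625), (39.969425201416016, 54.11713790893555), 88.5658950805664) 0.05292299227757019
root 32532 ((486.4151916503906, -266.9238586425781), (78.4379653930664, 82.75785827636719), 49.94325637817383) 0.25483062227163744
25 -5 [None, None] []
25 -25 [None, None] []
25 -94 [array([ 0.02,  0.74, -0.53,  0.49, -1.13, -1.36]), array([ 0.02,  0.58, -0.47,  0.7 , -1.13, -1.36])] []
25 -60 [array([-0.07,  0.79, -1.24, -1.34, -0.85, -2.58]), array([-0.07,  0.44, -1.17, -0.91, -0.85, -2.58])] []
35 -5 [array([-0.73,  0.63, -1.26, -1.17,  0.52,  2.73]), array([-0.73,  0.27, -1.15, -0.7 ,  0.52,  2.73])] []
35 -25 [None, array([-0.5 ,  0.27, -1.25, -0.91,  0.05,  3.11])] []
35 -94 [array([-0.03,  0.65, -0.55,  0.43, -0.96, -1.5 ]), array([-0.03,  0.5 , -0.47,  0.66, -0.96, -1.5 ])] []
35 -60 [array([-0.12,  0.57, -1.13, -0.85, -0.71, -2.49]), array([-0.12,  0.29, -1.03, -0.46, -0.71, -2.49])] []
45 -5 [array([-0.68,  0.44, -1.11, -0.67,  0.41,  2.7 ]), array([-0.68,  0.18, -0.98, -0.29,  0.41,  2.7 ])] []
45 -25 [array([-0.49,  0.46, -1.2 , -0.86,  0.04,  3.1 ]), array([-0.49,  0.16, -1.06, -0.43,  0.04,  3.1 ])] []
45 -94 [array([-0.09,  0.57, -0.55,  0.42, -0.79, -1.61]), array([-0.09,  0.43, -0.45,  0.66, -0.79, -1.61])] []
45 -60 [array([-0.19,  0.45, -1.01, -0.46, -0.56, -2.46]), array([-0.19,  0.22, -0.89, -0.12, -0.56, -2.46])] []
```

View pics/w7.png

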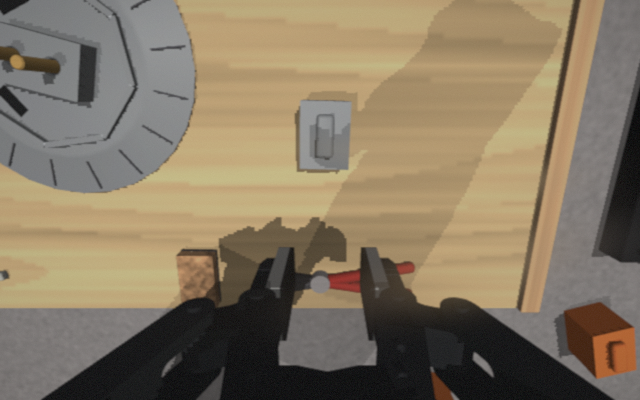

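View pics/w6.png

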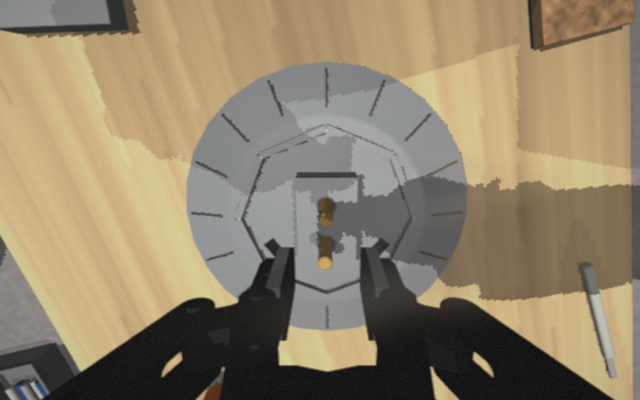

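Both dowels stand in their sockets at (326,210) and (325,262) in w6, with tops at z ≈ 0.076, which is home. In w7 the grey foot is at (325,135), with pliers and sander behind it. Next I'll search for a reachable upturned final pose.

```bash
python3 - <<'E'
from h import *
g=np.array([.5137,-.2612,.039])
for dd in(30,35,40,45):
  ph=np.radians(-1.5); d=np.radians(dd); Rt=Ri(ph,d); a=Rt.apply([0,0,1])
  for h in(.037,.040): 
    k=arm.solve_ik(np.r_[g[:2],h]-.155*a,Rt.as_quat()); print(dd,h,None if k is None else np.round(k,2))
  out=[]
  for r in np.arange(.45,1.0,.05):
    for z in np.arange(.2,.8,.1):
      for az in(-30,0,):
        A=np.radians(az); F=flip(Rt,ph,A-ph); k=arm.solve_ik(np.array([r*np.cos(A),r*np.sin(A),z])-.155*F.apply([0,0,1]),F.as_quat())
        if k is not None: out.append((round(r,2),round(z,1),az,np.round(k,2).tolist()))
  print(len(out)); [print(o) for o in out[::max(1,len(out)//5)]]
E
```

```text
30 0.037 None
30 0.04 None
60
(np.float64(0.45), np.float64(0.7), -30, [-0.52, -0.38, -1.25, -1.39, 0.0, 0.0])
(np.float64(0.6), np.float64(0.7), -30, [-0.52, -0.04, -1.05, -1.54, 0.0, 0.0])
(np.float64(0.7), np.float64(0.8), -30, [-0.52, -0.01, -0.69, -1.21, 0.0, 0.0])
(np.float64(0.8), np.float64(0.8), -30, [-0.52, 0.16, -0.5, -1.19, 0.0, 0.0])
(np.float64(0.9), np.float64(0.7), -30, [-0.52, 0.42, -0.42, -1.37, 0.0, 0.0])
35 0.037 [-0.76  0.62 -1.23 -1.09  0.58  2.66]
35 0.04 [-0.76  0.61 -1.23 -1.08  0.58  2.66]
52
(np.float64(0.45), np.float64(0.8), -30, [-0.52, -0.45, -1.06, -1.22, 0.0, 0.0])
(np.float64(0.6), np.float64(0.7), -30, [-0.52, 0.07, -1.08, -1.76, 0.0, 0.0])
(np.float64(0.7), np.float64(0.8), -30, [-0.52, 0.06, -0.71, -1.39, 0.0, 0.0])
(np.float64(0.8), np.float64(0.8), -30, [-0.52, 0.23, -0.51, -1.35, 0.0, 0.0])
(np.float64(0.9), np.float64(0.7), -30, [-0.52, 0.49, -0.41, -1.5, 0.0, 0.0])
(np.float64(0.95), np.float64(0.8), -30, [-0.52, 0.46, -0.14, -1.21, 0.0, 0.0])
40 0.037 [-0.73  0.52 -1.16 -0.84  0.52  2.64]
40 0.04 [-0.73  0.51 -1.16 -0.83  0.52  2.64]
38
(np.
[... 333 characters left out ...]
64(0.7), -30, [-0.52, 0.55, -0.38, -1.63, 0.0, 0.0])
(np.float64(0.95), np.float64(0.7), 0, [0.0, 0.62, -0.24, -1.56, 0.0, 0.0])
45 0.037 [-0.71  0.45 -1.09 -0.63  0.46  2.62]
45 0.04 [-0.71  0.44 -1.08 -0.61  0.46  2.62]
32
(np.float64(0.45), np.float64(0.8), -30, [-0.52, -0.24, -1.15, -1.7, 0.0, 0.0])
(np.float64(0.6), np.float64(0.8), -30, [-0.52, 0.06, -0.91, -1.75, 0.0, 0.0])
(np.float64(0.75), np.float64(0.8), -30, [-0.52, 0.29, -0.6, -1.67, 0.0, 0.0])
(np.float64(0.85), np.float64(0.7), -30, [-0.52, 0.56, -0.47, -1.81, 0.0, 0.0])
(np.float64(0.9), np.float64(0.8), -30, [-0.52, 0.5, -0.23, -1.52, 0.0, 0.0])
(np.float64(0.95), np.float64(0.8), -30, [-0.52, 0.58, -0.09, -1.45, 0.0, 0.0])
```

```bash
python3 - <<'E'
from h import *
ph,d=np.radians(-1.5),np.radians(39); Rt=Ri(ph,d); a=Rt.apply([0,0,1]); q=Rt.as_quat()
g=np.array([.5137,-.2612,.038]); G=g-.155*a
print(np.round(arm.solve_ik(G-.1*a,q),2))
arm.move_gripper(.066,60)
arm.reach(G-.1*a,q); arm.hold(.1); st("pre")
arm.servo_line(G-.02*a,.12); st(); goto(G,speed=.06); st("at")
arm.move_gripper(0,60); st("grip"); print(arm.read_q().__repr__())
arm.servo_line(G+[0,0,.12],.12); arm.hold(.2); st("up")
dd,C,W,p,qq=look("w8"); im=get_image("side")["image"]; cv2.imwrite("pics/s8.png",np.vstack([dd["image"][100:],im[:260]]))
E
```

```text
[-0.9   0.27 -1.21 -0.58  0.64  2.5 ]
pre t 32.88 p [ 0.3165 -0.2568  0.1989] w 0.0658 ff 0.0 F [-0.2  0.1 -0.1]
 t 33.7 p [ 0.3775 -0.2574  0.1482] w 0.066 ff 0.0 F [-0.4 -0.3 -1.1]
at t 34.68 p [ 0.3934 -0.2582  0.1357] w 0.066 ff 0.0 F [1.  0.5 0.1]
grip t 35.03 p [ 0.3935 -0.2582  0.1357] w 0.0394 ff 60.2 F [-1.4 -0.1  1.7]
array([-0.74047853,  0.53214202, -1.17371431, -0.88632118,  0.53418961,
        2.64219499])
up t 36.38 p [ 0.393  -0.2578  0.2547] w 0.0392 ff 60.2 F [-0.3  0.5 -1.2]
```

View pics/s8.png

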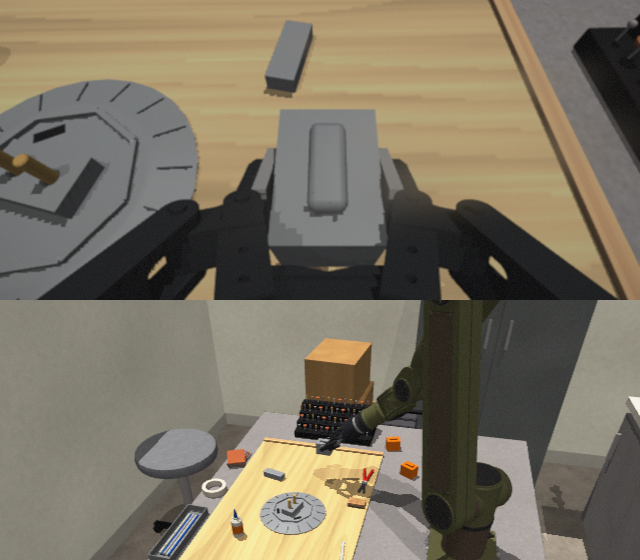

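The foot is square in the fingers at (325,180) in the wrist image and lifted clear. The hull with its dowels is undisturbed at left.

```bash
python3 - <<'E'
from h import *
f=np.load("w8.npz"); W=f["W"][205:365,270:385].reshape(-1,3)
gz=.038+.119
s=W[(abs(W[:,2]-(gz+.015))<.006)]; best=np.median(s,0)
for _ in range(4):
    c=s.mean(0); n=np.linalg.svd(s-c,full_matrices=False)[2][2]; n*=np.sign(n[2]); r=abs((s-c)@n); s=s[r<max(.001,np.percentile(r,80))]
print("top n",n.round(4),"z",c,len(s),"tilt deg",np.degrees(np.arccos(n[2])))
ph,d=np.radians(-1.5),np.radians(39); Rt=Ri(ph,d)
A=np.radians(-15); F=flip(Rt,ph,A-ph); r,z=.70,.75
P=np.array([r*np.cos(A),r*np.sin(A),z])-.155*F.apply([0,0,1])
k=np.array(arm.solve_ik(P,F.as_quat())); q0=np.array(arm.read_q()); print(k.round(2),q0.round(2))
m=q0+.6*(k-q0); m[5]=q0[5]
arm.move_joints(m); st("mid"); arm.move_joints(k); arm.hold(.5); st("end")
print((R.from_quat(arm.read_orientation())*F.inv()).magnitude()*57.3)
cv2.imwrite("pics/s9.png",get_image("side")["image"]); look("w9")
E
```

```text
top n [1.e-04 6.e-04 1.e+00] z [ 0.50923419 -0.2596487   0.17175575] 10095 tilt deg 0.03386705378592771
[-0.26  0.2  -0.8  -1.68  0.    0.  ] [-0.74  0.18 -1.03 -0.39  0.53  2.64]
mid t 37.93 p [ 0.5582 -0.2375  0.483 ] w 0.0392 ff 60.2 F [-0.3  0.1 -1.4]
end t 40.68 p [ 0.5598 -0.15    0.6524] w 0.0394 ff 60.2 F [-0.6 -0.6 -1.2]
0.003549669865151327
```

View pics/s9.png

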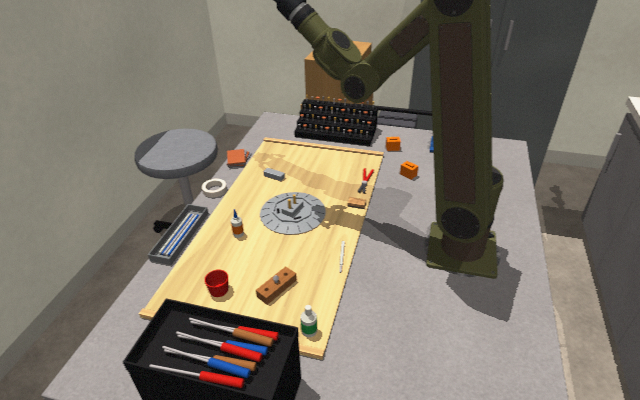

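The side view shows the arm raised with the tool pointing up, the stand now holding only the countersink, and the bystanders unmoved. The foot is out of frame, so I'll check its level with the wrist depth.

```bash
python3 - <<'E'
from h import *
W=np.load("w9.npz")["W"][205:365,270:385].reshape(-1,3)
s=W[abs(W[:,2]-.735)<.006]; print(len(s),np.percentile(W[:,2],[2,50,98]))
for _ in range(4):
    c=s.mean(0); n=np.linalg.svd(s-c,full_matrices=False)[2][2]; r=abs((s-c)@n); s=s[r<max(.001,np.percentile(r,80))]
print(n.round(4),c.round(4),np.abs(arm.read_joint_vel()).max()); st()
if abs(n[2])>.9994 and len(s)>3000: arm.job_done(); print("done")
E
```

```text
12203 [0.72642939 0.73501707 2.04434115]
[-6.0e-04 -2.5e-03 -1.0e+00] [ 0.6722 -0.1787  0.735 ] 0.0023214734593206663
 t 40.78 p [ 0.5598 -0.15    0.6525] w 0.0394 ff 60.2 F [-0.4  0.5 -1.4]
the job is handed in; nothing more can be done
done
```

The job is handed in at about 41 s: both dowels are fully home in the hull's sockets, and the foot is held still with its holes facing up, level to within 0.2° and about 0.7 m above the board.

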